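Crank the measuring mill to its chute

ROBOT

A 6-joint arm with a two-finger parallel gripper is mounted at the origin on the work surface. World frame = base frame: x ahead of the robot, y to its left, z up, the work surface at z = 0. Lengths are in m, angles in rad, forces in N, time in s.
With the tool pointing down it reaches from about 0.325 to 0.85 m from the base axis. Payload 15.5 kg.
Tool frame: the origin (TCP) lies where the fingers leave the gripper's body, on its centre line; the fingertips stand 78 mm ahead of it and the grasp point (between the pads) lies 60 mm ahead of it; z points along the fingers, y is the direction in which the jaws open and shut (so a half turn about z gives the same grasp; the last joint's range is limited). The gripper opens to 91 mm and grips with 3 to 60 N. Pads are 32 mm wide; open, the fingers measure 118 mm over their backs; the gripper's body (76 mm by 178 mm) begins 60 mm behind the grasp point.
Start: joints at [-1.385, 0.494, 1.345, -0, 1.302, -0.096], TCP at [0.174, -0.6, 0.292] pointing down, gripper open.
Joint ranges: [-2.91, 2.91], [-0.82, 2.16], [0.22, 2.67], [-1.22, 4.37], [0.12, 2.79], [-3.08, 3.08]. Speed limits (rad/s): [1.89, 1.89, 2.57, 3.01, 3.01, 3.01].

INTERFACE

Orientations are given as a 3x3 rotation matrix whose columns are the frame's x, y, z axes.
In Python, from rig import ctrl gives the robot as it stands. Calls block until the motion is done:
- ctrl.move_pose(position, orientation): joint-space move of the TCP to a pose.
- ctrl.move_straight(position, rot=None, feed=0.15, until_force=None): straight line of the TCP; rot=None keeps the orientation; feed is the mean speed in m/s. With until_force (N) it stops when the force on the tool has changed by that much, and returns True; else False.
- ctrl.goto_joints(angles): joint-space move.
- ctrl.gripper_open() and ctrl.close(f_grip=None): open the fingers fully, or close them until they stop; f_grip is the grip in N (None keeps the last).
- ctrl.wait(seconds).
- ctrl.inverse_kinematics(position, orientation): joint angles nearest the present ones, or None.
- ctrl.get_obs(): the state.
- ctrl.read_camera(name): name is "scene" or "side" or "wrist"; returns a dict with "pixels" (384x512x3 uint8, red, green, blue), "intrinsics" (3x3 intrinsics, pixels), "extrinsics" (4x4, takes a point from camera to world coordinates). Camera axes: x right, y up, looking along -z (the intrinsics and any distortion apply to the point x, -y, -z); pixel columns grow to the right and rows downward; lengths in m; the calibration is good to about 2 mm. A picture is of the moment at which its call begins. There is no depth.
A pose or a line that the arm cannot do raises ctrl.MotionError and nothing moves.
- ctrl.sign_off(): hands the job in, once; it reports no verdict.
The state is a dict: "time": time; "qpos": joint angles; "qvel": joint speeds; "joint_efforts": joint torques, N m; "tcp_pos": TCP position; "eef_rot": TCP orientation; "ft_force": force on the tool from outside, world axes, zero at the start; "torque": the same for the moment, N m; "grip_width": finger opening in m.
Only numpy, scipy, OpenCV 4.12 (cv2) and the standard library are available. Lean on these libraries where they do the work, as an engineer would, in place of code of your own. Each camera call takes 0.05 s, during which the arm holds its last target.

TASK

Let one measure of spice out into the ceramic dish: take the upright knob on the handwheel of the bigger mill, the one with the chute, and crank the wheel clockwise (seen from above) until the knob stands over the middle of the chute, then let go and back away. Leave the wheel of the small mill where it is.

Things in the scene. Friction and masses are not known exactly. Their poses are not given: they have to be found in the camera images.
- mill_wheel (a joint): Angle (rad) of the bigger mill's handwheel about its upright axis. 0: knob exactly over the chute's middle line. Negative: still to be turned; it grows clockwise seen from above. Starts between -4.2 and -2.4; stops inside the mill at -4.6 and +0.6 block the short way round. Stiff (about 0.1 N m, 2 N at the knob); stays where it is left.
- mill_hub (a point): Centre of the bigger mill's handwheel, 170 mm above the board, fixed to the mill: z up, x level along the chute, outwards. Mill: round steel body 100 mm wide, 150 mm high, fixed. Wheel: steel ring 138 mm outside, bar 14 mm thick. Chute: steel trough 40 mm wide, below the wheel, reaching 128 mm from the axis; a white dish stands under it. All else on the board is lower than this wheel's knob.
- mill_wheel_grip (a point): Centre, half-way up, of the dark wooden knob on the bigger mill's handwheel: an upright round grip 24 mm in diameter, 45 mm high, standing on the rim 58.5 mm from the wheel's axis; its centre is 31.5 mm above mill_hub. It spins freely on its pin, so the hand need not turn with the wheel. The point's x and y axes mean nothing.
- small_wheel_grip (a point): Centre of the knob (18 mm in diameter, 32 mm high) on the small mill's handwheel, to be left alone. That mill is slimmer, of steel, without a chute, 112 mm high; its wheel is 90 mm across, the knob 37.5 mm from its axis, its top 164 mm above the board, below the bigger mill's wheel. The mills stand 250 to 360 mm apart, either way round.

How it is judged:
By the outcome, as a careful person would: the job done as asked, in the order asked, and still so for the second after the job is handed in, with the robot touching nothing.
It also fails if it takes over 40 s, if anything falls off the work surface, if the arm or the gripper's body presses on something with over 40 N, if the wrist force passes 120 N, or if a joint passes its speed limit or range.

## Working session

There is one attempt and no reset: what is moved stays moved. The work goes in short steps, each a Python script; the robot and the scene stay as the last script left them, time stands still between calls to the robot, and variables do not carry over. Pictures are saved under pics/ and viewed, and the job is handed in when it is done.

```bash
mkdir -p pics; ls; python3 - <<'E'
from rig import ctrl
import cv2,numpy as np
for n in ["scene","side","wrist"]:
    c=ctrl.read_camera(n)
    cv2.imwrite(f"pics/{n}0.png",c["pixels"][:,:,::-1])
    np.savez(f"{n}0.npz",**{k:c[k] for k in("pixels","intrinsics","extrinsics")})
    print(n,c.keys(),c["intrinsics"].round(1).tolist(),c["extrinsics"].round(3).tolist())
o=ctrl.get_obs();print(o["time"],o["grip_width"],o["eef_rot"].round(3) if hasattr(o["eef_rot"],'round') else o["eef_rot"])
E
```

```text
pics
scene dict_keys(['pixels', 'intrinsics', 'extrinsics']) [[358.8, 0.0, 257.6], [0.0, 358.8, 196.4], [0.0, 0.0, 1.0]] [[-0.714, -0.465, 0.524, 0.912], [0.7, -0.49, 0.519, 0.341], [0.015, 0.737, 0.675, 0.684], [0.0, 0.0, 0.0, 1.0]]
side dict_keys(['pixels', 'intrinsics', 'extrinsics']) [[372.0, 0.0, 259.0], [0.0, 372.0, 190.5], [0.0, 0.0, 1.0]] [[-0.91, 0.335, -0.247, 0.37], [-0.416, -0.73, 0.542, 0.404], [0.001, 0.595, 0.803, 0.797], [0.0, 0.0, 0.0, 1.0]]
wrist dict_keys(['pixels', 'intrinsics', 'extrinsics']) [[318.7, 0.0, 256.7], [0.0, 318.7, 192.9], [0.0, 0.0, 1.0]] [[0.276, 0.923, 0.269, 0.249], [-0.961, 0.265, 0.077, -0.577], [-0.001, -0.28, 0.96, 0.383], [0.0, 0.0, 0.0, 1.0]]
0.15 0.09090845592495399 [[ 0.961  0.278 -0.   ]
 [ 0.278 -0.961  0.001]
 [ 0.    -0.001 -1.   ]]
```

View pics/scene0.png

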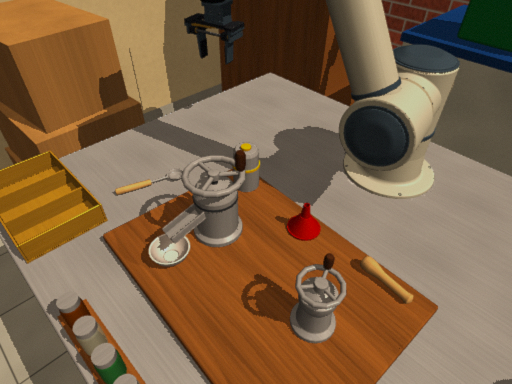

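View pics/side0.png

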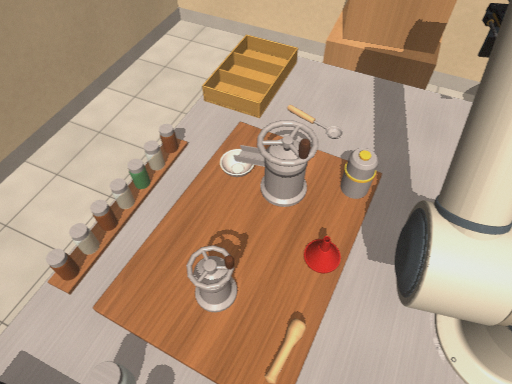

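View pics/wrist0.png

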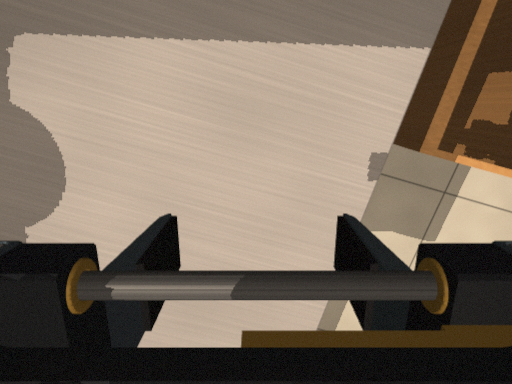

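```bash
python3 - <<'E'
import cv2
a=cv2.imread("pics/scene0.png")[125:275,140:280];b=cv2.imread("pics/side0.png")[95:215,210:390]
cv2.imwrite("pics/s_z.png",cv2.resize(a,None,fx=4,fy=4,interpolation=cv2.INTER_CUBIC))
cv2.imwrite("pics/d_z.png",cv2.resize(b,None,fx=4,fy=4,interpolation=cv2.INTER_CUBIC))
E
```

```text
(no output)
```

View pics/s_z.png

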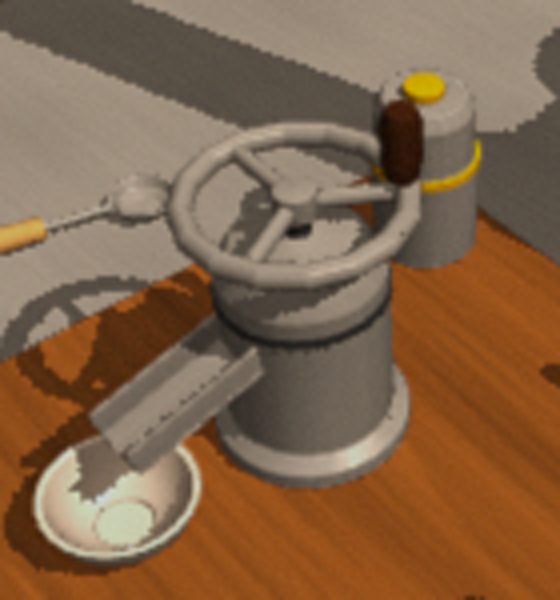

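View pics/d_z.png

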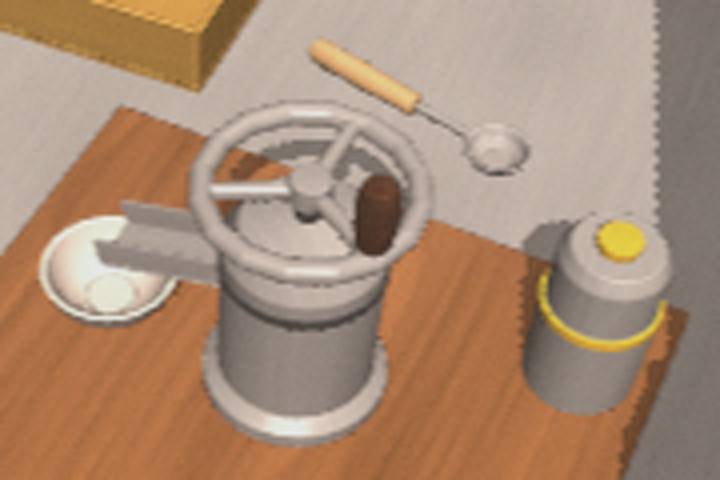

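```bash
cat > h.py <<'E'
import numpy as np,cv2
def load(n):
    d=np.load(f"{n}.npz");return d["pixels"],d["intrinsics"],d["extrinsics"]
def ray(K,E,p):
    p=np.atleast_2d(np.array(p,float));d=np.c_[(p[:,0]-K[0,2])/K[0,0],-(p[:,1]-K[1,2])/K[1,1],-np.ones(len(p))]@E[:3,:3].T
    return E[:3,3],d
def plane(K,E,p,z):
    o,d=ray(K,E,p);return o+d*((z-o[2])/d[:,2])[:,None]
def tri(c1,p1,c2,p2):
    o1,d1=ray(*c1,p1);o2,d2=ray(*c2,p2);d1=d1[0];d2=d2[0]
    t=np.linalg.lstsq(np.c_[d1,-d2],o2-o1,rcond=None)[0]
    a=o1+t[0]*d1;b=o2+t[1]*d2;return (a+b)/2,np.linalg.norm(a-b)
def proj(K,E,P):
    q=np.linalg.inv(E)@np.append(P,1);return K[0,0]*q[0]/-q[2]+K[0,2],-K[1,1]*q[1]/-q[2]+K[1,2]
def circ(P):
    A=np.c_[2*P[:,:2],np.ones(len(P))];s=np.linalg.lstsq(A,(P[:,:2]**2).sum(1),rcond=None)[0]
    return s[:2],np.sqrt(s[2]+s[:2]@s[:2])
E
cat > m.py <<'E'
from h import *
S=load("scene0");D=load("side0");s=S[1:];d=D[1:]
zs=lambda P:(np.array(P,float)+.5)/4-.5+[140,125]
zd=lambda P:(np.array(P,float)+.5)/4-.5+[210,95]
def knob(img,x0,x1,y0,y1):
    h=cv2.cvtColor(img,cv2.COLOR_RGB2HSV);g=img.astype(int)
    m=((g[...,0]<100)&(g[...,0]>g[...,2]*1.5+8)&(g[...,1]<45)).astype(np.uint8)
    M=np.zeros_like(m);M[y0:y1,x0:x1]=m[y0:y1,x0:x1]
    n,l,st,c=cv2.connectedComponentsWithStats(M);i=1+np.argmax(st[1:,4]);print("knob",st[i],c[i]);return c[i]
ks=knob(S[0],228,256,140,178);kd=knob(D[0],290,318,130,165)
k,e=tri(s,ks,d,kd);print("knob",k,e)
k2s=knob(S[0],315,345,245,280);k2d=knob(D[0],220,245,250,275)
k2,e2=tri(s,k2s,d,k2d);print("small",k2,e2)
ro=zs([(168,205),(178,170),(205,145),(250,128),(295,122),(345,128),(200,254),(245,279),(290,287),(340,278),(385,255),(411,228),(172,225)])
rd=zd([(189,190),(200,150),(235,116),(275,103),(312,100),(360,112),(405,140),(430,175),(433,200),(198,228),(225,258),(260,273),(305,279),(350,272),(400,250),(425,223)])
for z in k[2]-.0315+np.arange(-.012,.013,.004):
    a,b=circ(plane(*s,ro,z)),circ(plane(*d,rd,z));print(z.round(4),a,b,(a[0]-b[0]).round(4))
for nm,a,b in [("lefttop",(92,415),(122,202)),("righttop",(124,455),(97,243)),("rightbot",(135,469),(104,265))]:
    print(nm,*tri(s,zs([a]),d,zd([b])))
E
python3 m.py
```

```text
knob [235 150  11  21 186] [239.90322581 160.55913978]Traceback (most recent call last):
  File "m.py", line 10, in <module>
    ks=knob(S[0],228,256,140,178);kd=knob(D[0],290,318,130,165)
                                     ~~~~^^^^^^^^^^^^^^^^^^^^^^
  File "m.py", line 9, in knob
    n,l,st,c=cv2.connectedComponentsWithStats(M);i=1+np.argmax(st[1:,4]);print("knob",st[i],c[i]);return c[i]
                                                     ~~~~~~~~~^^^^^^^^^^
    return _wrapfunc(a, 'argmax', axis=axis, out=out, **kwds)
    return bound(*args, **kwds)
ValueError: attempt to get argmax of an empty sequence
```

```bash
python3 - <<'E'
from h import *
I=load("side0")[0];print(I[150,302:310],I[262,226:232])
E
sed -i 's/(g\[...,0\]<100)&(g\[...,0\]>g\[...,2\]\*1.5+8)&(g\[...,1\]<45)/(g[...,0]<110)\&(g[...,0]>g[...,2]*1.5+8)\&(g[...,1]<g[...,0]*.62)\&(g[...,1]<56)/' m.py; python3 m.py
```

```text
[[81 58 46]
 [81 55 44]
 [83 56 45]
 [85 60 46]
 [83 56 42]
 [82 55 43]
 [79 54 43]
 [82 67 60]] [[ 96  61  43]
 [101  62  42]
 [107  67  47]
 [102  61  40]
 [100  64  42]
 [ 93  58  40]]
knob [235 150  11  21 173] [239.90751445 159.96531792]Traceback (most recent call last):
  File "m.py", line 10, in <module>
    ks=knob(S[0],228,256,140,178);kd=knob(D[0],290,318,130,165)
                                     ~~~~^^^^^^^^^^^^^^^^^^^^^^
  File "m.py", line 9, in knob
    n,l,st,c=cv2.connectedComponentsWithStats(M);i=1+np.argmax(st[1:,4]);print("knob",st[i],c[i]);return c[i]
                                                     ~~~~~~~~~^^^^^^^^^^
    return _wrapfunc(a, 'argmax', axis=axis, out=out, **kwds)
    return bound(*args, **kwds)
ValueError: attempt to get argmax of an empty sequence
```

```bash

sed -i 's/^    m=.*/    m=((g[...,0]<125)\&(g[...,0]>g[...,2]*1.5)\&(g[...,0]>g[...,1]*1.28)\&(g[...,1]<76)).astype(np.uint8)/' m.py; python3 m.py
```

```text
knob [229 148  17  24 226] [239.36283186 160.68141593]
knob [299 139  12  20 177] [303.89265537 148.28813559]
knob [ 0.50546348 -0.11896697  0.22552659] 0.0016231251161578518
knob [323 253  12  17 154] [328.34415584 260.6038961 ]
knob [224 250  20  19 215] [232.70232558 258.79069767]
small [0.54046472 0.14976899 0.17193143] 0.008505347024274206
0.182 (array([ 0.54180489, -0.16469785]), np.float64(0.07075892617553836)) (array([ 0.55956133, -0.16441333]), np.float64(0.07006506952353059)) [-0.0178 -0.0003]
0.186 (array([ 0.54475292, -0.1606651 ]), np.float64(0.07019470997452465)) (array([ 0.55832713, -0.1607152 ]), np.float64(0.06960948387526983)) [-0.0136  0.0001]
0.19 (array([ 0.54770095, -0.15663234]), np.float64(0.06963049377350644)) (array([ 0.55709293, -0.15701707]), np.float64(0.06915389822701941)) [-0.0094  0.0004]
0.194 (array([ 0.55064898, -0.15259959]), np.float64(0.06906627757248203)) (array([ 0.55585873, -0.15331894]), np.float64(0.06869831257876335)) [-0.0052  0.0007]
0.198 (array([ 0.55359701, -0.14856684]), np.float64(0.06850206137146543)) (array([ 0.55462453, -0.14962081]), np.float64(0.06824272693050645)) [-0.001   0.0011]
0.202 (array([ 0.55654504, -0.14453408]), np.float64(0.0679378451704495)) (array([ 0.55339033, -0.14592268]), np.float64(0.06778714128224991)) [0.0032 0.0014]
0.206 (array([ 0.55949307, -0.14050133]), np.float64(0.06737362896943135)) (array([ 0.55215613, -0.14222455]), np.float64(0.06733155563399457)) [0.0073 0.0017]
lefttop [ 0.68460401 -0.17088937  0.10721626] 0.0007929639806792182
righttop [ 0.6862739  -0.13899413  0.1013079 ] 0.0010578678227635533
rightbot [ 0.6816051  -0.13845945  0.08501602] 0.0035485089701510607
```

```bash
sed -i 's/^    m=.*/    m=((g[...,0]<110)\&(g[...,0]>g[...,2]*1.5+(8 if x0==228 else 0))\&(g[...,0]>g[...,1]*1.3)\&(g[...,1]<(45 if x0==228 else 70))).astype(np.uint8)/' m.py; python3 m.py | head -3
python3 - <<'E'
from rig import ctrl
import cv2,numpy as np
o=ctrl.get_obs();p=np.array(o["tcp_pos"])
R=np.array([[1,0,0],[0,-1,0],[0,0,-1.]])
ctrl.move_straight([p[0],p[1],.42],feed=.25)
ctrl.move_pose([.51,-.15,.45],R)
ctrl.wait(.2)
o=ctrl.get_obs();print(o["time"],o["qpos"],o["tcp_pos"])
c=ctrl.read_camera("wrist")
cv2.imwrite("pics/wrist1.png",c["pixels"][:,:,::-1])
np.savez("wrist1.npz",**{k:c[k] for k in("pixels","intrinsics","extrinsics")})
for ph in np.radians([148,90,30,-3]):
    print(ctrl.inverse_kinematics([.554+.0585*np.cos(ph),-.1495+.0585*np.sin(ph),.294],R))
E
```

```text
knob [235 150  11  21 185] [239.91891892 160.50810811]
knob [299 139  11  20 165] [303.83636364 148.64242424]
knob [ 0.50506086 -0.11747304  0.22637567] 0.001216079677912403
3.0333 [-3.99350421e-01  2.40521929e-01  1.31475591e+00 -7.29151733e-05
  1.58638239e+00  1.17222534e+00] [ 0.50992193 -0.15053268  0.44993765]
[-3.46038312e-01  3.42010611e-01  1.60369248e+00 -4.44089210e-16
  1.19588956e+00  1.22475801e+00]
[-2.69165098e-01  4.02396233e-01  1.50230232e+00 -4.44089210e-16
  1.23689410e+00  1.30163123e+00]
[-2.93135435e-01  4.79887447e-01  1.36524326e+00 -4.44089210e-16
  1.29646195e+00  1.27766089e+00]
[-3.38717291e-01  5.00768998e-01  1.32709876e+00 -4.44089210e-16
  1.31372489e+00  1.23207904e+00]
```

View pics/wrist1.png

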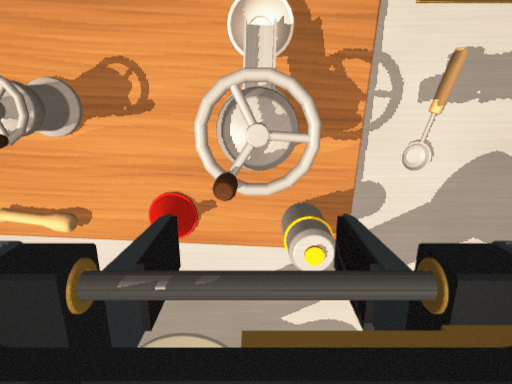

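```bash
python3 - <<'E'
import cv2
a=cv2.imread("pics/wrist1.png")[0:205,175:345]
cv2.imwrite("pics/w_z.png",cv2.resize(a[0:120],None,fx=4.6,fy=4.6,interpolation=cv2.INTER_CUBIC))
cv2.imwrite("pics/w_z2.png",cv2.resize(a[60:],None,fx=4,fy=4,interpolation=cv2.INTER_CUBIC))
E
```

```text
(no output)
```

View pics/w_z.png

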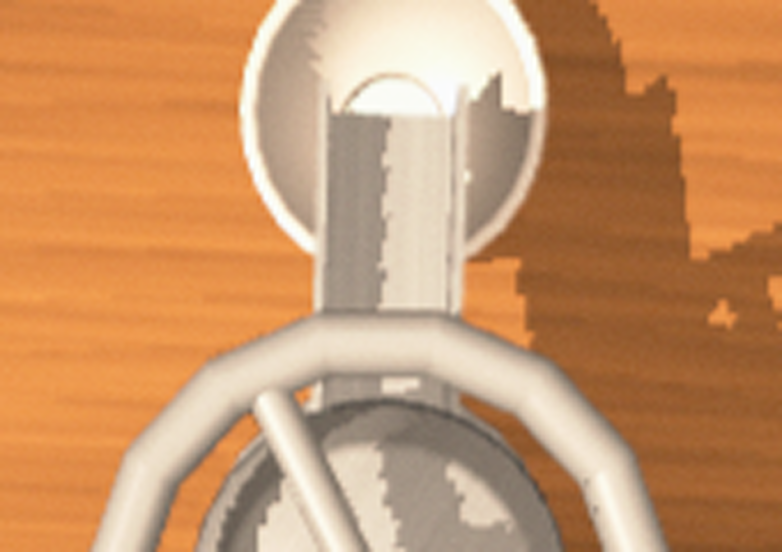

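View pics/w_z2.png

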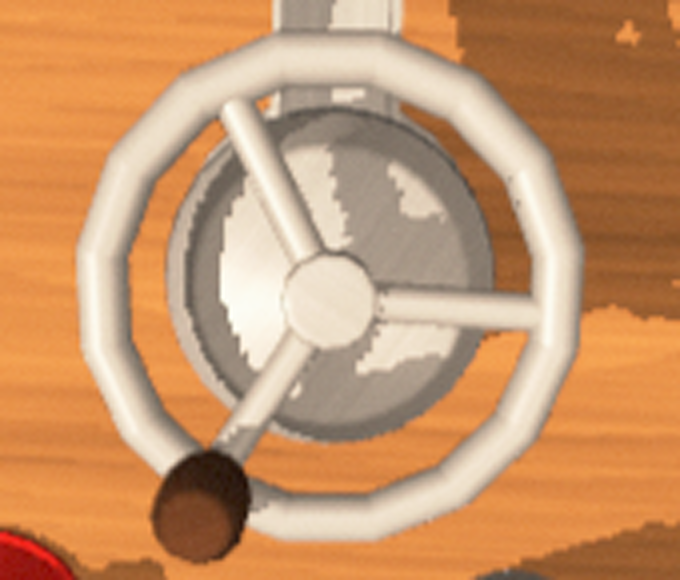

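```bash
cat > m2.py <<'E'
from h import *
w=load("wrist1")[1:]
z1=lambda P:(np.array(P,float)+.5)/4.6-.5+[175,0]
z2=lambda P:(np.array(P,float)+.5)/4-.5+[175,60]
print("mouth",plane(*w,z1([(320,95),(467,90)]),.105).round(4).tolist(), plane(*w,z1([(320,95),(467,90)]),.105).mean(0))
ring=z2([(77,262),(108,160),(180,80),(275,33),(400,38),(475,75),(548,155),(582,245),(575,345),(535,430),(465,502),(375,540),(280,537),(92,362),(130,440)])
for z in(.193,.197,.201):print(z,circ(plane(*w,ring,z)))
print("boss",plane(*w,z2([(329,300)]),.207))
print("knobtop",plane(*w,z2([(198,524)]),.2505))
S=load("scene0")[1:];D=load("side0")[1:];
# chute axis from mouth and hub
E
python3 m2.py
```

```text
mouth [[0.6827, -0.1348, 0.105], [0.6838, -0.1742, 0.105]] [ 0.68329084 -0.15451983  0.105     ]
0.193 (array([ 0.55270074, -0.15042237]), np.float64(0.068315575777832))
0.197 (array([ 0.55311173, -0.15041594]), np.float64(0.06753177747657468))
0.201 (array([ 0.55352272, -0.1504095 ]), np.float64(0.06674797917532603))
boss [[ 0.55388128 -0.15007742  0.207     ]]
knobtop [[ 0.50588038 -0.1188215   0.2505    ]]
```

```bash
python3 - <<'E'
from rig import ctrl
import numpy as np,cv2
R=np.array([[1,0,0],[0,-1,0],[0,0,-1.]])
ctrl.move_pose([.5055,-.1183,.36],R)
print(ctrl.move_straight([.5055,-.1183,.294],feed=.08,until_force=8))
f0=np.array(ctrl.get_obs()["ft_force"])
ctrl.close(f_grip=15);ctrl.wait(.2)
o=ctrl.get_obs();print(o["time"],o["grip_width"],o["tcp_pos"],f0.round(2),np.round(o["ft_force"],2))
H=np.array([.5538,-.150]);ph0=146.7
for ph in np.arange(ph0-8,ph0-33,-8):
    a=np.radians(ph);ctrl.move_straight([H[0]+.0583*np.cos(a),H[1]+.0583*np.sin(a),.294],feed=.05)
    o=ctrl.get_obs();print(ph,np.round(o["ft_force"]-f0,1),o["tcp_pos"].round(4),o["grip_width"])
ctrl.wait(.2)
for n in("wrist","scene"):
    c=ctrl.read_camera(n);cv2.imwrite(f"pics/{n}2.png",c["pixels"][:,:,::-1])
print(ctrl.get_obs()["time"],np.round(ctrl.get_obs()["ft_force"]-f0,1))
E
```

```text
False
5.7583 0.02368572694288872 [ 0.50553631 -0.11833094  0.29401622] [ 0.29 -0.23  0.77] [ 0.82 -1.31 -0.47]
138.7 [ 5.3 -2.5 -4.5] [ 0.5108 -0.1114  0.2941] 0.0233920822649445
130.7 [ 3.9 -2.6 -4. ] [ 0.5166 -0.1058  0.294 ] 0.023775813249138487
122.69999999999999 [ 4.8 -3.9 -5. ] [ 0.5232 -0.101   0.2941] 0.023629353680757824
114.69999999999999 [ 4.1 -6.1 -4.6] [ 0.5303 -0.0973  0.294 ] 0.023233070438855297
7.325 [ 4.3 -5.  -4.6]
```

View pics/wrist2.png

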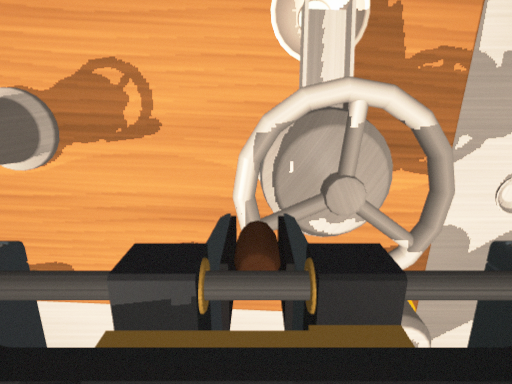

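View pics/scene2.png

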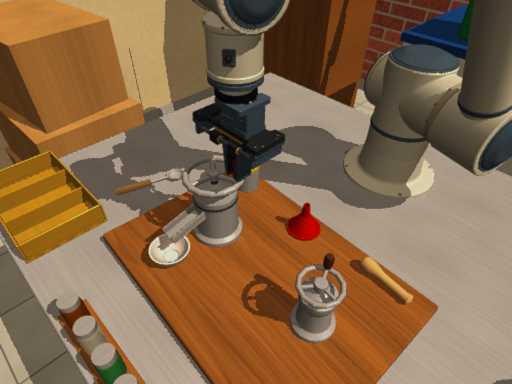

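The knob is held (at about (258,247) in the wrist view) and the wheel follows with about 6 N of force. I'll continue to the chute line.

```bash
python3 - <<'E'
from rig import ctrl
import numpy as np,cv2
H=np.array([.5538,-.150])
for ph in np.append(np.arange(106.7,2,-8),-1.9):
    a=np.radians(ph);ctrl.move_straight([H[0]+.0583*np.cos(a),H[1]+.0583*np.sin(a),.294],feed=.06)
    o=ctrl.get_obs();print(round(ph,1),np.round(o["ft_force"],1),o["tcp_pos"].round(4),round(o["grip_width"],4))
    if np.linalg.norm(o["ft_force"])>30: print("STOP");break
ctrl.wait(.3)
o=ctrl.get_obs();print(o["time"],o["ft_force"],o["tcp_pos"])
c=ctrl.read_camera("wrist");cv2.imwrite(f"pics/wrist3.png",c["pixels"][:,:,::-1])
E
```

```text
106.7 [ 3.5 -5.8 -3.1] [ 0.5378 -0.0945  0.2941] 0.0239
98.7 [ 2.7 -8.  -2.3] [ 0.5457 -0.0928  0.294 ] 0.0235
90.7 [ 2.2 -6.7 -2.1] [ 0.5537 -0.0922  0.294 ] 0.0232
82.7 [ 0.9 -7.2 -0.7] [ 0.5616 -0.0927  0.294 ] 0.0231
74.7 [-0.6 -7.1 -0.3] [ 0.5695 -0.0943  0.294 ] 0.0236
66.7 [-0.6 -6.3  0.4] [ 0.5771 -0.0969  0.294 ] 0.0238
58.7 [-1.9 -4.7  1.4] [ 0.5842 -0.1006  0.294 ] 0.0232
50.7 [-2.3 -4.8  2. ] [ 0.5909 -0.1052  0.294 ] 0.0236
42.7 [-1.6 -4.3  1.8] [ 0.5968 -0.1108  0.294 ] 0.0236
34.7 [-2.3 -3.6  1.8] [ 0.6019 -0.1171  0.294 ] 0.0239
26.7 [-0.2 -2.5  1.8] [ 0.6062 -0.1242  0.294 ] 0.0236
18.7 [ 1.1 -1.7  0.3] [ 0.6094 -0.1318  0.294 ] 0.0235
10.7 [ 3.  -1.5 -0.2] [ 0.6114 -0.1395  0.294 ] 0.0231
2.7 [ 4.7 -2.2 -1.8] [ 0.6124 -0.1474  0.2941] 0.0235
-1.9 [ 6.7 -2.2 -1.2] [ 0.6124 -0.1519  0.2941] 0.0236
11.8417 [ 6.13199408 -2.20128127 -1.39091081] [ 0.61241537 -0.15183445  0.29405123]
```

View pics/wrist3.png

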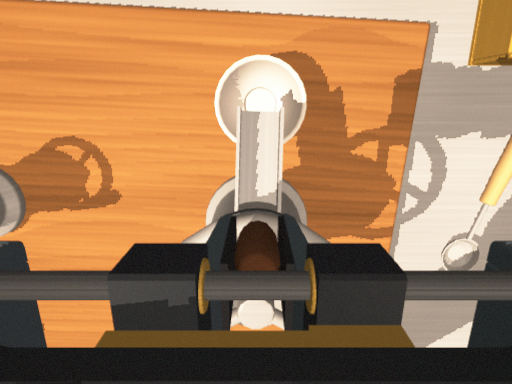

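Knob (257,245) lines up with the chute (columns 237–283, middle 260) and the hub (255,313). Now I'll release it, lift straight up and check from the earlier viewpoint.

```bash
python3 - <<'E'
from rig import ctrl
import numpy as np,cv2
R=np.array([[1,0,0],[0,-1,0],[0,0,-1.]])
ctrl.gripper_open();ctrl.wait(.2)
p=ctrl.get_obs()["tcp_pos"]
ctrl.move_straight([p[0],p[1],.40],feed=.1)
ctrl.move_pose([.51,-.15,.45],R);ctrl.wait(.2)
for n in("wrist","scene"):
    c=ctrl.read_camera(n);cv2.imwrite(f"pics/{n}4.png",c["pixels"][:,:,::-1])
    np.savez(n+"4.npz",**{k:c[k] for k in("pixels","intrinsics","extrinsics")})
    if n=="wrist":cv2.imwrite("pics/w4z.png",cv2.resize(c["pixels"][0:150,175:345,::-1],None,fx=4,fy=4,interpolation=cv2.INTER_CUBIC))
o=ctrl.get_obs();print(o["time"],o["ft_force"],o["grip_width"])
E
```

```text
15.2333 [-0.06293115  0.17238698  1.21171288] 0.09113387281421043
```

View pics/w4z.png

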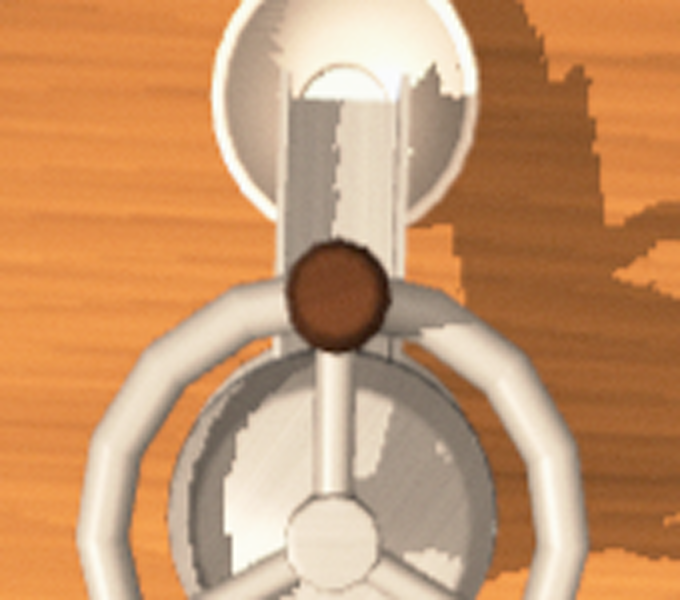

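View pics/scene4.png

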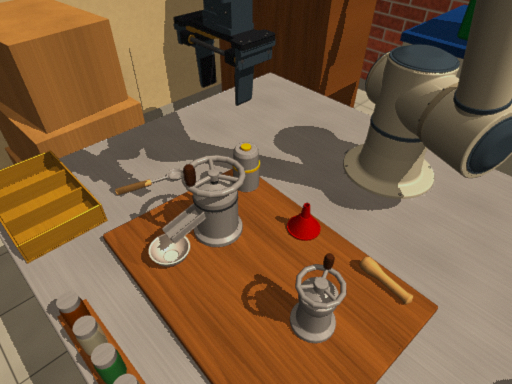

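```bash
python3 - <<'E'
from h import *
w=load("wrist4")[1:];z=lambda P:(np.array(P,float)+.5)/4-.5+[175,0]
k=plane(*w,z([(338,297)]),.2505)[0];b=plane(*w,z([(333,543)]),.207)[0]
m=plane(*w,z([(279,83),(407,80)]),.105);M=m.mean(0)
print(k,b,m,M)
a=lambda v:np.degrees(np.arctan2(v[1],v[0]))
H=np.array([.5538,-.150])
print("knob",a(k[:2]-b[:2]),a(k[:2]-H),np.hypot(*(k-b)[:2]),"chute",a(M[:2]-b[:2]),a(M[:2]-H),"mouth perp",a(m[1,:2]-m[0,:2])+90)
E
```

```text
[ 0.61026087 -0.15136754  0.2505    ] [ 0.55355127 -0.1504114   0.207     ] [[ 0.68259801 -0.13422441  0.105     ]
 [ 0.68336419 -0.17355436  0.105     ]] [ 0.6829811  -0.15388938  0.105     ]
knob -0.9659325046619214 -1.38749454225498 0.05671765070316147 chute -1.539257022362254 -1.7245405401043166 mouth perp 1.1160298941858997
```

Knob at about −1.2° and chute at about −1.6° agree to within 1°. The small mill's knob looks unchanged at (328,261), and nothing is touching the robot.

```bash
python3 -c "
from rig import ctrl
print(ctrl.sign_off(), ctrl.get_obs()['time'])"
```

```text
the job is handed in; nothing more can be done
the job is handed in; nothing more can be done
```

The bigger mill's wheel is cranked round and the knob now stands over the middle of the chute. I gripped the upright knob at 15 N, turned the wheel about 149° clockwise, let go, lifted straight up and backed away. I handed the job in at about 15 s of robot time.

**Knob over the chute:** from above, after release, the knob stands at −1.0° to −1.4° about the hub. The chute's middle line is at −1.5° to −1.7°, so they agree to within about 1°.

**Check that disagreed:** the direction taken from the chute's mouth edge alone read +1.1°. It rests on a 40 mm edge, where half a pixel is about 1°, so I gave it little weight.

**Forces:** the wrist force stayed under about 9 N each time I read it while cranking.

**Rest of the scene:** the small mill's knob looked to be in the same place in the before and after pictures. The robot was clear of everything.

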